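# Open the key box by its concealed catch

## Task

The keys are shut in the grey key box. One of the five identical flush tiles along its front edge is a concealed catch and the other four are solid: feel along them with the fingertips, find the tile that gives, and push it fully home so that the flap swings up, then take the hand away and leave the flap standing open. Press lightly, without force on the solid tiles, do not push on the flap itself, and leave the small things around the box where they lie.

Things in the scene. Friction and masses are not known exactly. Their poses are not given: they have to be found in the camera images.
- key_box: flat grey box fixed to the desk, 190 (x) x 266 (y) x 50 mm high; origin at the centre of its underside, z up, x from its front edge (nearest the robot) to its hinge edge, y to the left. Flat top at z = 50 mm. Its rear half is the flap: x = -3 to +86, y = -121 to +121 mm, hinged along y at x = +87 mm; its near edge rises about 50 mm, swinging away from the tiles.
- tile_row (a point): centre of the top of the middle tile (axes as key_box). Five flush tiles, 44 x 44 mm, in 46 mm windows, all alike and as grey as the box, lie in a row along the box's y: centres 0, 50 and 100 mm either side of this point, tops level with the box's top. One is the catch, a different one each time, and it cannot be seen which; the other four are rigid.
- catch (a joint): how far the concealed catch tile is pushed down, m: 0 flush, 0.008 fully home. It yields to about 4 N all along its travel, has no return spring and stays where it is left. It sinks into its window, so the fingertips must go 8 mm below the box's top inside the 46 mm window. A solid tile does not move.
- flap (a joint): opening angle of the flap, rad: 0 shut, about 0.6 when the catch is fully home. It is geared to the catch alone, in proportion to the push, and stays where the catch has put it. Its lip is flush and offers no hold.
- eraser: white eraser in a card sleeve, 23 x 58 x 13, lying on the desk in front of the box; origin at the centre of its underside; loose, to be left alone
- marker: white felt marker with black cap, 13 x 125 x 13, lying on the desk in front of the box; origin at the centre of its underside; loose, to be left alone
- stapler: teal-grey stapler, 34 x 136 x 40 high, beside the right end of the box; origin at the centre of its underside; loose, to be left alone
- tin: small round blue-grey tin, 66 across, 33 high, behind the box; origin at the centre of its underside; loose, to be left alone
- clip: black fold-back clip, 26 x 40 x 44 high, behind the box; origin at the centre of its underside; loose, to be left alone

How it is judged:
By the outcome, as a careful person would: the job done as asked, in the order asked, and still so for the second after the job is handed in, with the robot touching nothing.
It also fails if it takes over 48 s, if anything falls off the work surface, if the arm or the gripper's body presses on something with over 40 N, if the wrist force passes 120 N, or if a joint passes its speed limit or range.

## Robot

A 6-joint arm with a two-finger parallel gripper is mounted at the origin on the work surface; the furniture and walls round the work are solid. World frame = base frame: x ahead of the robot, y to its left, z up, the work surface at z = 0. Lengths are in m, angles in rad, forces in N, time in s.
With the tool pointing down it reaches from about 0.275 to 0.85 m from the base axis. Payload 5.2 kg.
Tool frame: the origin (TCP) lies between the finger pads; the fingertips stand bot.tip_extent ahead of it and the grasp point (between the pads) lies 2 mm behind it (bot.tip_extent is the distance from the TCP to the fingertips, in m); z points along the fingers, y is the line along which they close (so a half turn about z gives the same grasp; the last joint's range is limited). The gripper opens to 85 mm and grips with 20 to 120 N. Pads are 22 mm wide; open, the fingers measure 114 mm over their backs; the gripper's body (76 mm by 85 mm) begins 54 mm behind the grasp point. The pads swing forward as they close: fully open they stand 13 mm farther back than shut.
Start: joints at [1.058, 0.259, 1.535, -0, 1.348, -0.203], TCP at [0.168, 0.524, 0.248] pointing down, gripper open.
Joint ranges: [-3.14, 3.14], [-0.91, 2.08], [0.19, 2.58], [-1.22, 4.36], [0.22, 2.71], [-3.12, 3.12]. Speed limits (rad/s): [2.57, 2.57, 3.14, 3.14, 3.14, 3.14].

## Interface

Orientations are given as a unit quaternion [w, x, y, z].
In Python, from cell import bot gives the robot as it stands. Calls block until the motion is done:
- bot.goto(position, orientation): joint-space move of the TCP to a pose.
- bot.move_linear(position, orientation=None, v=0.15): straight line of the TCP; orientation=None keeps the orientation; v is the mean speed in m/s.
- bot.move_joints(angles): joint-space move.
- bot.set_gripper(opening, strength=None): finger opening in m; strength is the grip in N (None keeps the last); returns when the fingers have stopped.
- bot.pause(seconds).
- bot.inverse_kinematics(position, orientation): joint angles nearest the present ones, or None.
- bot.snapshot(name): name is "side" or "top"; returns the picture (400x640x3 uint8, red, green, blue); there is no depth.
- bot.camera_info(name): a dict with "camera_matrix" (3x3 intrinsics, pixels), "cam_to_world" (4x4, takes a point from camera to world coordinates). Camera axes: x right, y up, looking along -z (the intrinsics and any distortion apply to the point x, -y, -z); pixel columns grow to the right and rows downward; lengths in m; the calibration is good to about 2 mm. A picture is of the moment at which its call begins. camera_info takes no time and is no camera call.
A pose or a line that the arm cannot do raises bot.IKError and nothing moves.
- bot.close_job(): hands the job in; it is judged then, once.
Readings, each from a call of its own:
- bot.current_time_s(): time.
- bot.current_joint_pos(): joint angles.
- bot.current_joint_velocities(): joint speeds.
- bot.current_tau(): joint torques, N m.
- bot.current_eef_pos(): TCP position.
- bot.current_ee_rot(): TCP orientation.
- bot.current_force(): force on the tool from outside, world axes, zero at the start.
- bot.current_wrist_torque(): the same for the moment, N m.
- bot.current_width(): finger opening in m.
- bot.current_grip_force(): force on a finger pad.
Only numpy, scipy, OpenCV 4.12 (cv2) and the standard library are available. Lean on these libraries where they do the work, as an engineer would, in place of code of your own. Each camera call takes 0.05 s, during which the arm holds its last target. There are 200 camera calls.

## Working session

There is one attempt and no reset: what is moved stays moved. The work goes in short steps, each a Python script; the robot and the scene stay as the last script left them, time stands still between calls to the robot, and variables do not carry over. Pictures are saved under pics/ and viewed, at most 10 in all, crops included, and the job is handed in when it is done.

```bash
ls; mkdir -p pics; python3 - <<'E'
from cell import bot
import cv2
for n in("top","side"):
    im=bot.snapshot(n); cv2.imwrite(f"pics/{n}0.png",im[:,:,::-1]); c=bot.camera_info(n); print({k:(v.round(4).tolist() if hasattr(v,'round') else v) for k,v in c.items()})
print(bot.tip_extent,bot.current_ee_rot(),bot.current_force(),bot.current_time_s())
E
```

```text
pics
{'camera_matrix': [[487.7243, 0.0, 316.443], [0.0, 487.7243, 197.3968], [0.0, 0.0, 1.0]], 'cam_to_world': [[-0.0061, 0.9991, -0.041, 0.5107], [-0.9997, -0.0071, -0.0249, -0.3027], [-0.0252, 0.0408, 0.9988, 0.9682], [0.0, 0.0, 0.0, 1.0]]}
{'camera_matrix': [[384.6936, 0.0, 328.1368], [0.0, 384.6936, 199.4191], [0.0, 0.0, 1.0]], 'cam_to_world': [[0.9736, 0.1139, -0.1979, 0.4059], [-0.2279, 0.5359, -0.8129, -0.9925], [0.0135, 0.8365, 0.5477, 0.5355], [0.0, 0.0, 0.0, 1.0]]}
0.017 [-2.84875213e-04  1.54264839e-01  9.88029189e-01 -7.74035193e-04] [ 0.80386675 -0.51903431 -0.90477975] 0.1
```

View pics/top0.png

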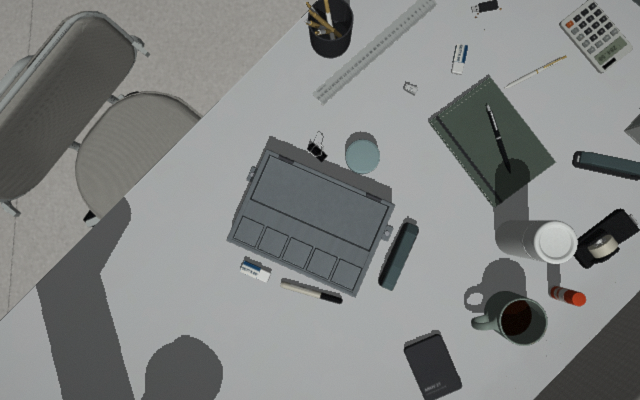

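View pics/side0.png

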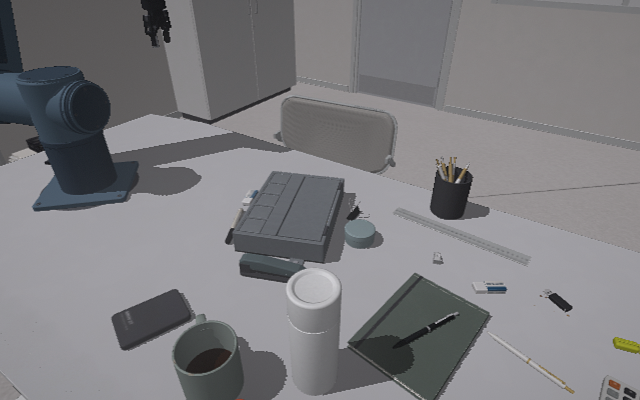

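The top view shows the box at about (229..393, 137..296) px, with five tiles in a row from (250,231) to (348,273). The eraser and marker lie in front of it, the stapler to its right, and the tin and clip behind. I'll enlarge the tile row to get accurate corners.

```bash
python3 - <<'E'
import cv2
im=cv2.imread("pics/top0.png")[125:305,215:405]
im=cv2.convertScaleAbs(im,alpha=1.8)
cv2.imwrite("pics/crop.png",cv2.resize(im[:180,:],(760,720),interpolation=cv2.INTER_CUBIC)[120:])
E
```

```text
(no output)
```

View pics/crop.png

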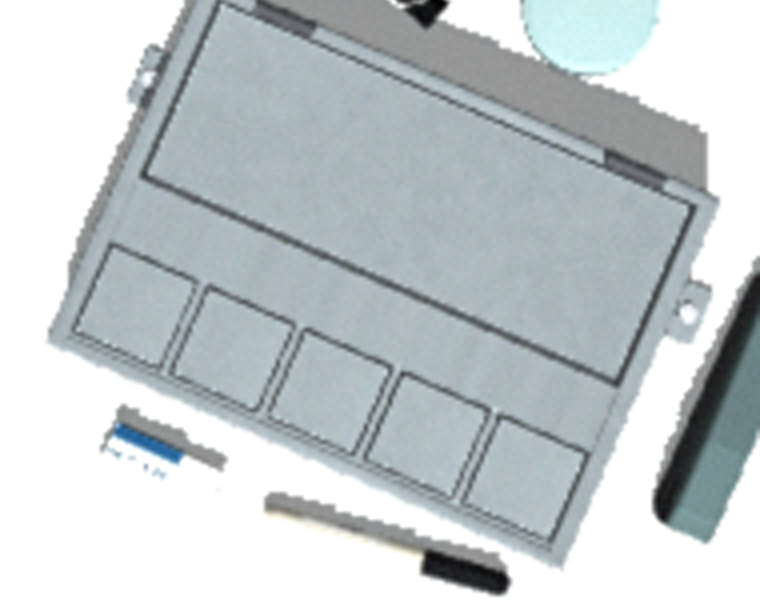

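The crop gives the row's outer window corners clearly: in crop px, (112,243), (74,332), (589,452) and (550,543). Next I'll localise the row and approach above the middle tile.

```bash
cat > h.py <<'E'
from cell import bot
import numpy as np
from scipy.spatial.transform import Rotation as R
c=bot.camera_info("top"); K=np.array(c["camera_matrix"]); T=np.array(c["cam_to_world"])
def ray(px,z):
    d=np.linalg.inv(K)@[px[0],px[1],1]; d=T[:3,:3]@[d[0],-d[1],-d[2]]
    return T[:3,3]+d*(z-T[2,3])/d[2]
crop=np.array([[112,243],[74,332],[589,452],[550,543],[145,180],[617,383]],float)
W=np.array([ray((215.+u/4-.4,125+(v+120)/4-.4),.05) for u,v in crop])
row=W[:4,:2].mean(0)
ey=(W[0]+W[1]-W[2]-W[3])[:2]; L=np.linalg.norm(ey)/2; ey/=np.linalg.norm(ey); ex=np.array([ey[1],-ey[0]])
def tile(i): return row+ey*.05*i      # i=+2 left .. -2 right
Y=np.r_[ey,0]; Z=np.array([0,0,-1.]); X=np.cross(Y,Z)
q1=R.from_matrix(np.c_[X,Y,Z]).as_quat(scalar_first=True); q2=R.from_matrix(np.c_[-X,-Y,Z]).as_quat(scalar_first=True)
E
python3 - <<'E'
from h import *
print(row,L,ey,ex,np.c_[(W[:,:2]-row)@ex,(W[:,:2]-row)@ey].round(4).tolist())
bot.set_gripper(0); print(bot.tip_extent,bot.current_width())
for q in(q1,q2): print(bot.inverse_kinematics([*row,.10],q))
q=min((q1,q2),key=lambda q:abs(bot.inverse_kinematics([*row,.1],q)-bot.current_joint_pos()).max())
bot.goto([*tile(0),.05+bot.tip_extent+.03],q)
print(q,bot.current_time_s(),bot.current_eef_pos())
for _ in range(4): print(bot.current_force()); bot.pause(.05)
import cv2
a=bot.snapshot("top")[100:320,180:420]; b=bot.snapshot("side")[120:290,180:420]
cv2.imwrite("pics/a.png",cv2.resize(np.vstack([a,b]),None,fx=1.5,fy=1.5)[:,:,::-1])
E
```

```text
[ 0.44489913 -0.24279091] 0.24456452741817866 [0.40549848 0.91409572] [ 0.91409572 -0.40549848] [[0.0228, 0.1225], [-0.0228, 0.122], [0.0231, -0.1222], [-0.0231, -0.1223], [0.0562, 0.1203], [0.0578, -0.1215]]
0.017 0.0002790857336320655
[-7.19943239e-01  3.35717203e-01  1.83162116e+00 -4.44089210e-16
  9.74254292e-01 -1.87321547e+00]
[-7.19943239e-01  3.35717203e-01  1.83162116e+00 -4.44089210e-16
  9.74254292e-01  1.26837718e+00]
[0.         0.20724898 0.97828823 0.        ] 3.7833 [ 0.4453017  -0.24220429  0.09717406]
[-0.64806004 -0.48007928 -0.82975298]
[-1.04984714 -0.29461339 -0.2049385 ]
[-0.96114033  0.02412295  0.66887279]
[-0.41447134 -0.79201989  0.10587906]
```

View pics/a.png

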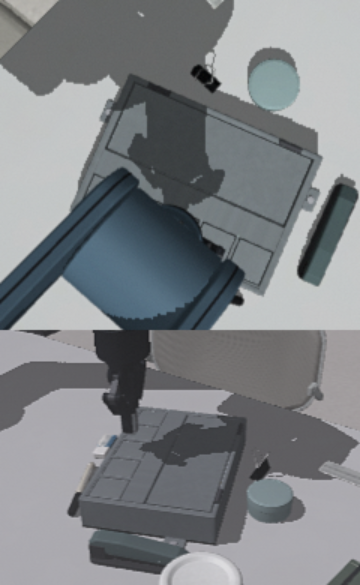

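The picture shows the closed fingertips above the middle tile, clear of everything, and the window fit matches 245 x 46 mm. Next I'll probe the tiles gently.

```bash
cat > probe.py <<'E'
from h import *
q=np.array([0,0.20724898,0.97828823,0])
TOP=.05+bot.tip_extent
def fz(n=6):
    s=0
    for _ in range(n): s+=bot.current_force()[2]; bot.pause(.01)
    return s/n
def probe(i,limit=7.,hover=.008):
    p=tile(i); bot.move_linear([*p,TOP+hover],q,v=.15); bot.pause(.1)
    f0=fz(); bot.move_linear([*p,TOP+.0015],q,v=.03)
    log=[]; z=TOP+.0015
    while z>TOP-.003:
        z-=.0004; bot.move_linear([*p,z],q,v=.02); f=fz()-f0
        log.append((round((bot.current_eef_pos()[2]-TOP)*1e3,2),round(f,1)))
        if f>limit: break
    else:
        print(i,"GIVES",log,bot.current_time_s()); return True
    bot.move_linear([*p,TOP+hover],q,v=.08); print(i,"solid",log,bot.current_time_s()); return False
E
python3 - <<'E'
from probe import *
probe(0)
E
```

```text
0 solid [(np.float64(1.13), np.float64(-0.2)), (np.float64(0.69), np.float64(-0.3)), (np.float64(0.31), np.float64(0.1)), (np.float64(0.1), np.float64(2.6)), (np.float64(0.05), np.float64(6.5)), (np.float64(0.02), np.float64(10.3))] 6.9583
```

```bash
sed -i 's/z-=.0004/z-=.00025/; s/TOP+.0015/TOP+.0008/g; s/limit=7./limit=6./; s/TOP-.003/TOP-.002/' probe.py; python3 - <<'E'
from probe import *
for i in (1,2,-1,-2):
    if probe(i): break
E
```

```text
1 solid [(np.float64(0.56), np.float64(0.2)), (np.float64(0.32), np.float64(0.7)), (np.float64(0.08), np.float64(0.2)), (np.float64(0.05), np.float64(4.8)), (np.float64(0.04), np.float64(7.9))] 9.7417
2 GIVES [(np.float64(0.62), np.float64(0.0)), (np.float64(0.32), np.float64(0.5)), (np.float64(0.03), np.float64(0.1)), (np.float64(-0.13), np.float64(1.4)), (np.float64(-0.32), np.float64(3.6)), (np.float64(-0.66), np.float64(3.7)), (np.float64(-0.97), np.float64(3.6)), (np.float64(-1.2), np.float64(2.8)), (np.float64(-1.47), np.float64(3.4)), (np.float64(-1.7), np.float64(3.2)), (np.float64(-1.97), np.float64(3.1)), (np.float64(-2.2), np.float64(3.0))] 14.3667
```

Tile +2, the leftmost, gives at about 3.5 N. I'll push it home until the stop shows as a rise in force.

```bash
python3 - <<'E'
from probe import *
import cv2
p=tile(2); z=TOP-.002; log=[]
bot.move_linear([*p,TOP-.0065],q,v=.02); z=TOP-.0065
while z>TOP-.0105:
    z-=.0003; bot.move_linear([*p,z],q,v=.02); f=fz()
    log.append((float(round((bot.current_eef_pos()[2]-TOP)*1e3,2)),float(round(f,1))))
    if f>12: break
print(log)
bot.move_linear([*p,TOP+.02],q,v=.06)
bot.move_linear([*(p-.03*ex),TOP+.15],q,v=.15)
bot.goto([.3,.3,.3],q); bot.pause(.3)
print(bot.current_time_s(),bot.current_force())
a=bot.snapshot("top")[100:320,180:420]; b=bot.snapshot("side")[120:290,180:420]
cv2.imwrite("pics/b.png",cv2.resize(np.vstack([a,b]),None,fx=1.5,fy=1.5)[:,:,::-1])
E
```

```text
[(-6.97, 0.4), (-7.12, 0.3), (-7.29, 3.1), (-7.65, 3.5), (-7.97, 4.1), (-7.99, 7.3), (-8.0, 9.9), (-8.05, 12.4)]
20.8417 [-0.40150051  0.3965135   0.00741037]
```

View pics/b.png

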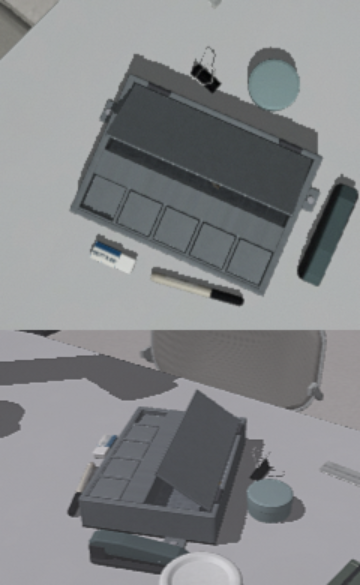

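The flap stands open, the leftmost tile is sunk 8 mm onto its stop, the small things lie where they were, and the arm is clear.

```bash
python3 -c "
from cell import bot
print(bot.close_job())"
```

```text
the job is handed in; nothing more can be done
None
```

The leftmost tile was the catch: I pushed it home to its 8 mm stop, the flap stands open, nothing around the box moved, and I handed the job in with the hand clear at about 21 s.

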